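# Open the bench centrifuge past its safety catch

### The arm

A 6-joint arm with a two-finger parallel gripper is mounted at the origin on a cart in front of the work surface, level with it; the furniture and walls round the work are solid. World frame = base frame: x ahead of the robot, y to its left, z up, the work surface at z = 0. Lengths are in m, angles in rad, forces in N, time in s.
With the tool pointing down it reaches from about 0.3 to 0.775 m from the base axis. Payload 14.6 kg.
Tool frame: the origin (TCP) lies at the very end of the fingers, on their centre line; the grasp point (between the pads) lies 19 mm behind it; z points along the fingers, y is the line along which they close (so a half turn about z gives the same grasp; the last joint's range is limited). The gripper opens to 94 mm and grips with 3 to 60 N. Pads are 16 mm wide; open, the fingers measure 119 mm over their backs; the gripper's body (75 mm by 177 mm) begins 78 mm behind the grasp point.
Start: joints at [-1.3, 0.3, 1.521, -0, 1.321, -0.067], TCP at [0.182, -0.519, 0.205] pointing down, gripper open.
Joint ranges: [-3.03, 3.03], [-0.79, 2.21], [0.23, 2.52], [-1.04, 4.18], [0, 3.07], [-2.55, 2.55]. Speed limits (rad/s): [2.22, 2.22, 2.57, 3.14, 3.14, 3.14].

### API

Orientations are given as [roll, pitch, yaw] about the fixed x, y, z axes, in that order (R = Rz(yaw) Ry(pitch) Rx(roll)).
In Python, from station import ctrl, cams gives the robot as it stands. The module is installed in compiled form; this text tells all that it offers.
- The arm moves only by the tool arm_command, never from a script. Its argument "plan" is a list that holds one entry, the list of rows, each a list of 7 numbers: the shift along the tool's x, y, z in shares of 80 cm (1.0 is 80 cm), then the turn, a rotation vector about the tool's x, y, z in parts of the range, where 1.0 means 4 rad, then the closure, from -1 (fully open) to 1 (shut). A call has 1 to 12 rows; each row is the pose to reach, as a shift and turn from the pose commanded when the call began, along the tool's axes at that moment; what a row does not reach only later rows make up. A row lasts 1/10 s, in which the tool goes at most 50 mm and 8.59 degrees, less where a joint would pass 70% of its speed; a pose out of reach is approached as far as the arm can. Shift and turn numbers lie between -1 and 1, and a call with a number outside is refused. A call with a gripper value outside its range is refused whole. The fingers move at their own pace and stop on an object; "squeeze" is the grip in N (left out, the last holds). Time passes only in rows, so rows that repeat a pose let the fingers close. It gives the time, the measured TCP pose, the force, the opening and the grip force at its end, in the units of the state.
- ctrl.get_obs(): the state, without advancing time (a new reading comes with each control period).
- cams.camera(name): name is "side" or "top" or "wrist"; returns (picture, depth): 400x640x3 uint8, blue, green, red; 400x640 float32, m along the optical axis (not along the pixel's ray), 0 where there is no reading.
- cams.camera_info(name): a dict with "fx", "fy", "cx", "cy" (pixels), "dist_coeffs" ([k1, k2, p1, p2, k3] as OpenCV has them; the pictures are not rectified), "world_to_cam" (4x4, takes a point from world to camera coordinates). Camera axes: x right, y down, z forward; pixel columns grow to the right and rows downward; lengths in m; the calibration is good to about 2 mm. A picture is of the moment at which its call begins: read the wrist's pose just before it. camera_info takes no time and is no camera call; for the wrist camera it gives the pose at the moment of the call.
- ctrl.hand_in(): hands the job in; it is judged then, once.
The state is a dict: "time_s": time; "qpos": joint angles; "joint_vel": joint speeds; "tau": joint torques, N m; "ee_pos": TCP position; "eef_rot": TCP orientation; "force": force on the tool from outside, world axes, zero at the start; "moment": the same for the moment, N m; "grip_width": finger opening in m; "grip_force": force on a finger pad.
Only numpy, scipy, OpenCV 4.12 (cv2) and the standard library are available. Lean on these libraries where they do the work, as an engineer would, in place of code of your own. Each camera call takes 0.05 s, during which the arm holds its last target. There are 200 camera calls.

### The job

Open the bench centrifuge ready for loading: turn the latch knob on its lid clockwise to its stop, then lift the front lip about a centimetre until the lid is loose but not yet pulling on its safety catch. Reach under the lip from the front, feel along it from the right for the hidden steel tongue, push the tongue to the left and, keeping it pushed, lift the lid past the catch and swing it wide open, where it stays by itself. Feel your way gently: never wrench the lid or the tongue against a catch that is still holding, and leave the bottle, beaker and marker round the centrifuge where they stand.

Things in the scene. Friction and masses are not known exactly. Their poses are not given: they have to be found in the camera images.
- centrifuge: white bench centrifuge, grey lid, 227 x 230 x 200 mm, fixed. Origin: 134 mm behind its front, mid-width, on the bench; x to its back, y to its left (robot's view), z up. In mm: lid hinge line along y at x 70, z 170; low control deck in front (x -134 to -75, top z 86, dial to 92); front wall of the rotor housing at x -75, up to z 165; shut lid from z 147 (bottom of front lip) to 197 (top)
- lid (a joint): lid angle about its rear hinge, rad: 0 shut, 1.2 wide open at its stop. Counterbalanced friction hinge: the lid stays where it is left; 1 to 5 N at the lip move it. Latch free, it first lifts only to 0.075 (13 mm at the lip), where the safety catch stops it. Below 0.045 (8 mm) the lid locks the catch, which can be pushed only above that. Beyond 0.16 (27 mm) the lid has passed the catch for good
- lid_lip (a point): front bottom edge of the lid's lip, middle of its width, 175 mm from the hinge line; axes as the centrifuge when shut. The lip is a skirt 5 mm thick, 230 wide, 28 high (then the front slopes back 45 degrees), overhanging the deck by 29 mm; the space below and behind is open down to the deck (61 mm): fingertips tilted forward reach in. A 6 mm ledge runs along its inside 2 mm above the edge
- latch_grip (a point): centre of the black bar grip of the main latch on the lid, 46 mm ahead of the centrifuge's origin. The grip is 42 mm long, 12 wide, 22 high; this point is 11 mm below its top, 18 above the lid's top and 9 above the 36 mm disc under it. At latch angle 0 the bar lies along the centrifuge's x; the point's x runs along the bar, z is the turning axis, up
- latch (a joint): angle of the main latch, rad: 0 locked, growing as the grip turns clockwise seen from above, to its stop at 1.4. Its cam is clear of the keeper from 1.2 on. Friction 0.1 N m; it stays where it is left
- safety_catch (a joint): angle of the hidden catch, rad: 0 engaged (by a spring), growing to its stop at 0.7 as the tongue is pushed to the centrifuge's left (+y); frees the lid from 0.3 on (tab moved 7 mm; 16 mm at the stop), springs back when let go. The push grows from 2 N to 6 N, then it is rigid. More than 20 N, from lid or robot, strains it
- tongue_space (a point): point fixed on the centrifuge in mid-width under the lip, at x -88, z 140 mm of its frame. The catch's tongue, a plain steel bar 6 mm wide (y), hangs upright behind the lip at this x; its end, z 125 to 143, is a tab from x -100 to -84 (front edge 4 mm behind the lip's front). Its y differs from unit to unit, up to 40 mm either side of this point. It turns on an upright pin at x -68
- amber_bottle: small brown glass bottle, 47 mm wide, 103 mm high, to the right of the centrifuge; origin at the centre of its underside
- glass_beaker: small clear beaker, 47 mm wide, 56 mm high, to the left of the centrifuge; origin at the centre of its underside
- marker: white felt marker, 135 mm long, 15 mm thick, lying on the bench before the centrifuge; origin at the centre of its underside

How it is judged:
On the way, in this order (a step that is already met when the one before it is completed fails the run):
1. the main latch is turned free (value of joint latch above 1.2 rad), for 0.1 s.
2. the lid is lifted slightly, up to its safety catch (value of joint lid above 0.03 rad), for 0.1 s.
3. the safety catch is pushed aside while the lid is up (value of joint safety_catch above 0.2 rad and value of joint lid above 0.03 rad), for 0.1 s.
At the end, for the whole second after the job is handed in: the lid stands wide open by itself (more than 1.0 rad of its 1.2) and at rest, the latch knob is still turned free (more than 1.0 rad) and the safety catch has sprung back (less than 0.1 rad) (value of joint each of lid, latch above 1 rad and velocity of joint lid between -0.05 and 0.05 rad/s and value of joint safety_catch below 0.1 rad); the robot touches nothing.
It fails at once if the safety catch is strained: more than 20 N on it, from the lid or the robot (contact force between safety_catch and anything else above 20 N).
It fails at once if the amber bottle is moved by more than 20 mm (distance of amber_bottle from where it was at the start of the episode above 0.02 m).
It fails at once if the glass beaker is moved by more than 20 mm (distance of glass_beaker from where it was at the start of the episode above 0.02 m).
It fails at once if the marker is moved by more than 20 mm (distance of marker from where it was at the start of the episode above 0.02 m).
It also fails if it takes over 72 s, if anything falls off the work surface, if the arm or the gripper's body presses on something with over 40 N, if the wrist force passes 120 N, or if a joint passes its speed limit or range.

## Working session

There is one attempt and no reset: what is moved stays moved. The work goes in short steps, Python scripts to look and compute and a tool call to move; the robot and the scene stay as the last step left them, time stands still between calls to the robot, and variables do not carry over. Pictures are saved under pics/ and viewed, at most 10 in all, crops included, and the job is handed in when it is done.

Besides the shell and the picture viewer there is one more tool, called after ">>>" as name([rows], argument=value, ...), one row to a line, values as JSON. arm_command: Moves the arm, as the interface text tells. Its arguments: {"type":"object","properties":{"plan":{"type":"array"},"squeeze":{"type":"number"}},"required":["plan"]}

```bash
mkdir -p pics
cat > h.py <<'E'
import numpy as np, cv2
from station import ctrl, cams
from scipy.spatial.transform import Rotation as R
def pts(name):
    im,d=cams.camera(name); ci=cams.camera_info(name)
    return im,d,ci
def world(ci,d,u,v):
    K=np.array([[ci['fx'],0,ci['cx']],[0,ci['fy'],ci['cy']],[0,0,1]])
    uv=np.array([[u,v]],float).reshape(-1,1,2) if np.isscalar(u) else np.stack([u,v],-1).astype(float).reshape(-1,1,2)
    n=cv2.undistortPoints(uv,K,np.array(ci['dist_coeffs'])).reshape(-1,2)
    z=d[np.round(uv[:,0,1]).astype(int),np.round(uv[:,0,0]).astype(int)]
    P=np.c_[n*z[:,None],z]
    T=np.linalg.inv(ci['world_to_cam'])
    return P@T[:3,:3].T+T[:3,3]
E
python3 - <<'E'
from h import *
o=ctrl.get_obs(); print(o)
for n in ("top","side"):
    im,d,ci=pts(n); cv2.imwrite(f'pics/{n}0.png',im); np.save(f'{n}0.npy',d)
    print(n,np.linalg.inv(ci['world_to_cam']).round(3).tolist())
E
```

```text
{'time_s': 0.0, 'qpos': array([-1.29961998e+00,  3.00471265e-01,  1.52156961e+00,  1.38708578e-05,
        1.32069785e+00, -6.66097596e-02]), 'joint_vel': array([-0.0001847 , -0.00073696,  0.00210888,  0.00176915,  0.00044332,
        0.00090118]), 'tau': array([ 6.62401508e-04, -5.31803763e+01, -3.52739775e+01,  7.08385091e-02,
        2.43275869e-02, -9.21829610e-05]), 'ee_pos': array([ 0.18219598, -0.51867274,  0.20489109]), 'eef_rot': array([-3.14045002e+00, -8.96888458e-05,  3.37782612e-01]), 'force': array([ 0.46684871,  0.90276313, -0.01351543]), 'moment': array([ 0.02076729,  0.00862749, -0.01767169]), 'grip_force': 0.0, 'grip_width': 0.09406105362165522}
top [[0.011, -0.995, 0.103, 0.532], [-1.0, -0.013, -0.024, 0.027], [0.025, -0.103, -0.994, 1.121], [0.0, 0.0, 0.0, 1.0]]
side [[0.959, -0.154, 0.24, 0.382], [-0.285, -0.47, 0.836, -0.85], [-0.016, -0.869, -0.494, 0.635], [0.0, 0.0, 0.0, 1.0]]
```

View pics/top0.png

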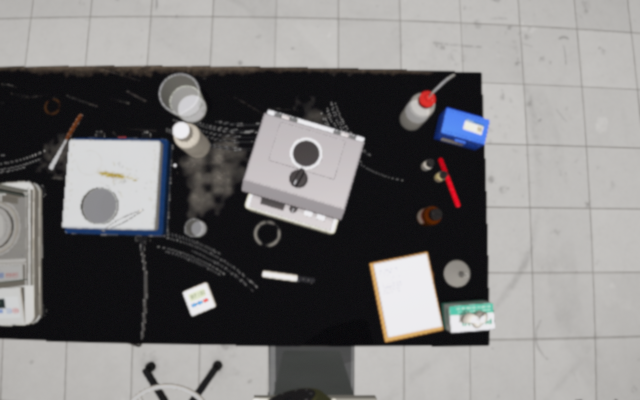

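View pics/side0.png

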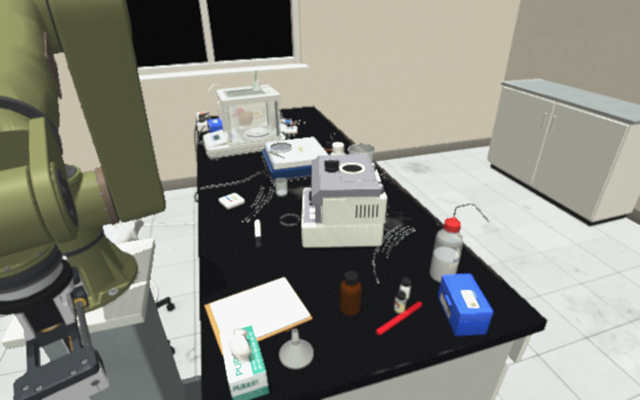

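The top view shows the centrifuge lid with corners near (268,110), (364,137), (345,219) and (243,195), and the knob at (299,178). The bottle is at (430,215), the beaker at (195,228) and the marker at (285,276). Next I'll measure them.

Run:
```python
from h import *
im=cv2.imread('pics/top0.png'); d=np.load('top0.npy'); ci=cams.camera_info('top')
v,u=np.mgrid[80:260,150:460]; u=u.ravel();v=v.ravel()
P=world(ci,d,u,v); ok=d[v,u]>0
c=ok&(u>225)&(u<380)&(v<250)
for lo,hi in((.19,.203),(.14,.203),(.06,.203),(.075,.095),(.204,.24)):
    m=c&(P[:,2]>lo)&(P[:,2]<hi); 
    r=cv2.minAreaRect((P[m,:2]*1000).astype(np.float32)); print(lo,hi,m.sum(),np.round(r[0],1),np.round(r[1],1),round(r[2],2),np.median(P[m],0).round(4))
for n,a,b in(('bottle',(410,450),(195,240)),('beaker',(180,212),(214,242))):
    m=ok&(u>a[0])&(u<a[1])&(v>b[0])&(v<b[1])&(P[:,2]>.02); print(n,P[m].mean(0).round(3),P[m].max(0).round(3),P[m].min(0).round(3))
print(world(ci,d,np.array([265,285,312,299,299]),np.array([275,276,280,178,184])).round(3))
cv2.imwrite('pics/topc.png',cv2.resize(im[95:245,220:385],None,fx=4,fy=4,interpolation=cv2.INTER_CUBIC)[:600,:660])
```

```text
0.19 0.203 7397 [721.4  35.9] [233.  168.5] 74.14 [0.7225 0.0323 0.1973]
0.14 0.203 8695 [723.7  35.4] [233.2 198.2] 74.11 [0.7169 0.0346 0.1968]
0.06 0.203 10097 [709.3  39.5] [233.2 228.1] 74.11 [0.7024 0.0394 0.1962]
0.075 0.095 1361 [616.7  65.3] [229.9  35.8] 74.22 [0.6162 0.0644 0.085 ]
0.204 0.24 238 [731.7  35.5] [121.3  80.6] 15.57 [0.6839 0.0456 0.2108]
bottle [ 0.615 -0.279  0.077] [ 0.642 -0.264  0.106] [ 0.594 -0.306  0.021]
beaker [0.58  0.311 0.043] [0.602 0.33  0.059] [0.56  0.286 0.02 ]
[[0.463 0.131 0.013]
 [0.462 0.079 0.018]
 [0.452 0.01  0.012]
 [0.681 0.044 0.225]
 [0.671 0.044 0.206]]
```

View pics/topc.png

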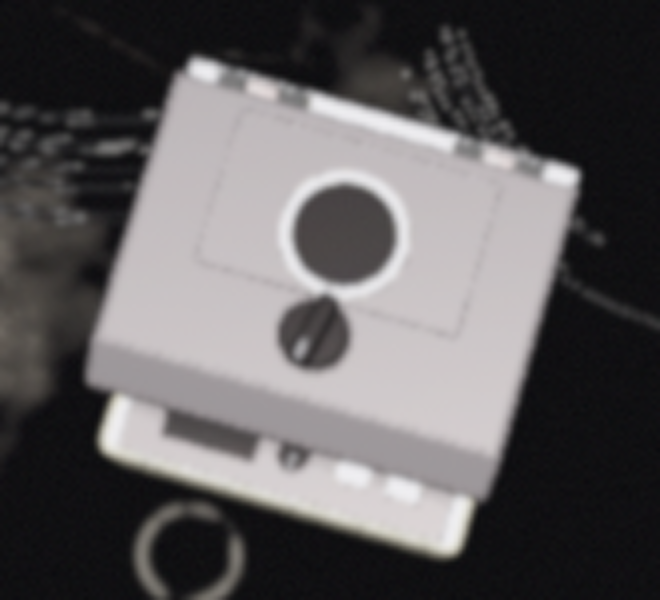

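```bash
cat >> h.py <<'E'
YAW=np.radians(-15.87); O=np.array([.7286,.0337,0]); RC=R.from_euler('z',YAW)
def c2w(p): return RC.apply(np.array(p)/1000)+O       # centrifuge mm -> world m
def w2c(p): return RC.inv().apply(np.array(p)-O)*1000
def tool(pos,Rt,o=None):                               # shift mm + rotvec to target
    o=o or ctrl.get_obs(); R0=R.from_euler('xyz',o['eef_rot'])
    return (R0.inv().apply(np.array(pos)-o['ee_pos'])*1000).round(1),(R0.inv()*Rt).as_rotvec().round(4)
def st():
    o=ctrl.get_obs(); print('t',round(o['time_s'],2),'cpos',w2c(o['ee_pos']).round(1),'rot',o['eef_rot'].round(3),'F_c',RC.inv().apply(o['force']).round(2),'M',o['moment'].round(2),'q',o['qpos'].round(3),'w',round(o['grip_width'],4),o['grip_force']); return o
E
python3 - <<'E'
from h import *
st(); print(c2w([-46,0,280]))
print(tool(c2w([-46,0,280]),R.from_euler('xyz',[np.pi,0,YAW+np.pi])))
E
```

```text
t 0.1 cpos [-374.5 -680.7  205. ] rot [-3.141 -0.     0.338] F_c [-0.29 -0.3   0.65] M [-0.01  0.   -0.03] q [-1.3    0.3    1.522  0.     1.321 -0.067] w 0.0939 0.0
[0.68435331 0.04627896 0.28      ]
(array([ 661. , -366.7,  -74.6]), array([-3.0000e-04, -1.3000e-03, -2.5268e+00]))
```

The rows are not in the units I measure in: shifts go in shares of 80 cm and turns go in shares of 4 rad. I convert before sending: 661 mm is 0.8263, -366.7 mm is -0.4584, -2.5268 rad is -0.6317.

>>> arm_command([
  [[0.05, -0.025, -0.0933, 0, 0, -0.0375, -1], [0.8263, -0.4584, -0.0933, 0, 0, -0.6317, -1], [0.8263, -0.4584, -0.0933, 0, 0, -0.6317, -1], [0.8263, -0.4584, -0.0933, 0, 0, -0.6317, -1], [0.8263, -0.4584, -0.0933, 0, 0, -0.6317, -1], [0.8263, -0.4584, -0.0933, 0, 0, -0.6317, -1], [0.8263, -0.4584, -0.0933, 0, 0, -0.6317, -1], [0.8263, -0.4584, -0.0933, 0, 0, -0.6317, -1], [0.8263, -0.4584, -0.0933, 0, 0, -0.6317, -1], [0.8263, -0.4584, -0.0933, 0, 0, -0.6317, -1], [0.8263, -0.4584, -0.0933, 0, 0, -0.6317, -1], [0.8263, -0.4584, -0.0933, 0, 0, -0.6317, -1]],
])

```text
time_s: 1.3
ee_pos: [0.5655, -0.0872, 0.2721]
eef_rot: [-3.141, -0.0, 2.144]
force: [0.0, -0.1, 0.9]
grip_width: 0.0942
grip_force: 0.0
```

Run:
```python
from h import *
st()
print(tool(c2w([-46,0,280]),R.from_euler('xyz',[np.pi,0,YAW+np.pi])))
```

```text
t 1.3 cpos [-123.8 -160.9  272.1] rot [-3.141 -0.     2.144] F_c [ 0.06 -0.11  0.9 ] M [-0.04 -0.1   0.04] q [-0.217  0.31   1.354 -0.     1.478 -0.79 ] w 0.0942 0.0
(array([ 47.7, 172.3,  -8. ]), array([-2.000e-04, -2.000e-04, -7.205e-01]))
```

To row units: 172.3 mm is 0.2154, 47.7 mm is 0.0596, -0.72 rad is -0.18.

>>> arm_command([
  [[0.0596, 0.2154, -0.01, 0, 0, -0.18, -1], [0.0596, 0.2154, -0.01, 0, 0, -0.18, -1], [0.0596, 0.2154, -0.01, 0, 0, -0.18, -1], [0.0596, 0.2154, -0.01, 0, 0, -0.18, -1], [0.0596, 0.2154, -0.01, 0, 0, -0.18, -1], [0.0596, 0.2154, -0.01, 0, 0, -0.18, -1], [0.0596, 0.2154, -0.01, 0, 0, -0.18, -1]],
])

```text
time_s: 2.0
ee_pos: [0.6841, 0.0433, 0.28]
eef_rot: [-3.141, -0.0, 2.854]
force: [0.5, -0.5, -0.3]
grip_width: 0.0939
grip_force: 0.0
```

Run:
```python
from h import *
st()
im,d,ci=pts('wrist'); cv2.imwrite('pics/w1.png',im)
print(tool(c2w([-46,0,209]),R.from_euler('xyz',[np.pi,0,YAW+np.pi])))
```

```text
t 2.0 cpos [-45.5  -3.  280. ] rot [-3.141 -0.     2.854] F_c [ 0.59 -0.39 -0.32] M [ 0.05 -0.13  0.05] q [ 0.01   0.589  0.942 -0.     1.611 -1.273] w 0.0939 0.0
(array([ 0.6,  3.1, 71.3]), array([-0.    , -0.0001, -0.0109]))
```

View pics/w1.png

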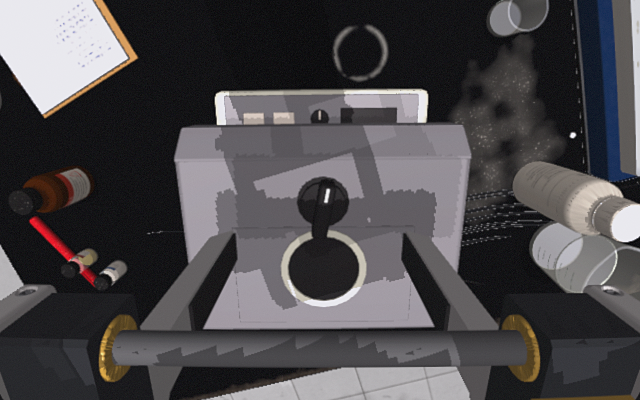

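The wrist view shows the knob bar at (323,212), slightly slanted, with the camera square to the lid. I'll measure it with depth.

Run:
```python
from h import *
im,d,ci=pts('wrist')
v,u=np.mgrid[165:262,280:370]; u=u.ravel();v=v.ravel()
P=w2c(world(ci,d,u,v)); 
for lo in (210,216,220):
    m=(P[:,2]>lo)&(P[:,2]<232); r=cv2.minAreaRect(P[m,:2].astype(np.float32)); print(m.sum(),np.round(r[0],1),np.round(r[1],1),round(r[2],1),P[m].mean(0).round(1))
m=(abs(P[:,2]-197)<2);print(m.sum(),np.median(P[m,2]))
v,u=np.mgrid[120:262,150:500]; u=u.ravel();v=v.ravel()
P=w2c(world(ci,d,u,v)); m=abs(P[:,2]-197)<3; print(P[m].min(0),P[m].max(0))
```

```text
989 [-47.   -1.6] [12.1 41.8] 79.1 [-48.8  -1.7 224.4]
938 [-46.9  -1.6] [12.  41.6] 79.3 [-48.2  -1.7 225. ]
906 [-46.9  -1.6] [12.  41.6] 79.2 [-47.9  -1.7 225.2]
4504 197.0635447399211
[ -86.79512693 -117.34292603  194.00172666] [  9.40652763 113.79879121 199.99894419]
```

Run:
```python
from h import *
print(tool(c2w([-46.3,-1.2,209.5]),R.from_euler('xyz',[np.pi,0,YAW+np.pi-.187])))
```

```text
(array([ 0.9,  2.1, 70.9]), array([-0.000e+00,  1.000e-04,  1.765e-01]))
```

To row units: 70.5 mm is 0.0881, 2.1 mm is 0.0026, 0.1765 rad is 0.0441.

>>> arm_command([
  [[0.0011, 0.0026, 0, 0, 0, 0.035, -0.2], [0.0011, 0.0026, 0.025, 0, 0, 0.0441, 0.2], [0.0011, 0.0026, 0.0625, 0, 0, 0.0441, 0.2], [0.0011, 0.0026, 0.0881, 0, 0, 0.0441, 0.2], [0.0011, 0.0026, 0.0881, 0, 0, 0.0441, 0.2], [0.0011, 0.0026, 0.0881, 0, 0, 0.0441, 1], [0.0011, 0.0026, 0.0881, 0, 0, 0.0441, 1], [0.0011, 0.0026, 0.0881, 0, 0, 0.0441, 1], [0.0011, 0.0026, 0.0881, 0, 0, 0.0441, 1], [0.0011, 0.0026, 0.0881, 0, 0, 0.0441, 1]],
], squeeze=25)

```text
time_s: 3.1
ee_pos: [0.6841, 0.0459, 0.2101]
eef_rot: [3.141, 0.0, 2.681]
force: [-0.7, -1.1, -0.3]
grip_width: 0.0177
grip_force: 0.0
```

Run:
```python
from h import *
st()
```

```text
t 3.1 cpos [-46.2  -0.5 210.1] rot [3.141 0.    2.681] F_c [-0.34 -1.21 -0.31] M [-0.02 -0.11  0.  ] q [ 0.014  0.612  1.064  0.     1.465 -1.097] w 0.0177 0.0
```

To row units: 0.4 rad is 0.1.

>>> arm_command([
  [[0, 0, 0, 0, 0, 0, 1], [0, 0, 0, 0, 0, 0, 1], [0, 0, 0, 0, 0, 0, 1], [0, 0, 0, 0, 0, 0.035, 1], [0, 0, 0, 0, 0, 0.07, 1], [0, 0, 0, 0, 0, 0.1, 1], [0, 0, 0, 0, 0, 0.1, 1]],
])

```text
time_s: 3.8
ee_pos: [0.6842, 0.0462, 0.21]
eef_rot: [3.141, 0.0, 2.28]
force: [2.8, 3.6, 1.3]
grip_width: 0.0118
grip_force: 25.0
```

Run:
```python
from h import *
st()
```

```text
t 3.8 cpos [-4.61e+01 -1.00e-01  2.10e+02] rot [3.141 0.    2.28 ] F_c [1.72 4.23 1.33] M [ 0.74 -0.62 -0.12] q [ 0.014  0.612  1.064  0.     1.465 -0.695] w 0.0118 25.001250207424164
```

To row units: 0.78 rad is 0.195.

>>> arm_command([
  [[0, 0, 0, 0, 0, 0.035, 1], [0, 0, 0, 0, 0, 0.07, 1], [0, 0, 0, 0, 0, 0.105, 1], [0, 0, 0, 0, 0, 0.14, 1], [0, 0, 0, 0, 0, 0.175, 1], [0, 0, 0, 0, 0, 0.195, 1], [0, 0, 0, 0, 0, 0.195, 1]],
])

```text
time_s: 4.5
ee_pos: [0.6842, 0.0462, 0.2099]
eef_rot: [3.141, -0.001, 1.504]
force: [3.6, 4.8, 1.1]
grip_width: 0.0113
grip_force: 25.0
```

Run:
```python
from h import *
st()
```

```text
t 4.5 cpos [-4.610e+01 -1.000e-01  2.099e+02] rot [ 3.141e+00 -1.000e-03  1.504e+00] F_c [2.13 5.63 1.05] M [ 0.77 -0.63 -0.16] q [0.014 0.612 1.064 0.    1.465 0.081] w 0.0113 25.001530945301056
```

To row units: 0.06 rad is 0.015.

>>> arm_command([
  [[0, 0, 0, 0, 0, 0.0075, 1], [0, 0, 0, 0, 0, 0.015, 1], [0, 0, 0, 0, 0, 0.015, 1]],
])

```text
time_s: 4.8
ee_pos: [0.6842, 0.0462, 0.2099]
eef_rot: [3.141, -0.0, 1.446]
force: [3.7, 4.7, 1.2]
grip_width: 0.0116
grip_force: 25.1
```

Run:
```python
from h import *
st()
```

```text
t 4.8 cpos [-4.620e+01 -1.000e-01  2.099e+02] rot [ 3.141 -0.     1.446] F_c [2.31 5.54 1.18] M [ 0.75 -0.73  0.24] q [0.014 0.612 1.064 0.    1.465 0.138] w 0.0116 25.10408341884613
```

To row units: -70 mm is -0.0875, -20 mm is -0.025, 0.05 rad is 0.0125.

>>> arm_command([
  [[0, 0, 0, 0, 0, 0.0125, 0.4], [0, 0, 0, 0, 0, 0.0125, 0.4], [0, 0, 0, 0, 0, 0.0125, 0.4], [0, 0, 0, 0, 0, 0.0125, 0.4], [0, 0, -0.025, 0, 0, 0.0125, 0.4], [0, 0, -0.0875, 0, 0, 0.0125, 0.4], [0, 0, -0.0875, 0, 0, 0.0125, 0.4], [0, 0, -0.0875, 0, 0, 0.0125, 0.4]],
])

```text
time_s: 5.6
ee_pos: [0.6842, 0.0458, 0.2808]
eef_rot: [3.14, -0.0, 1.393]
force: [0.3, -0.3, -1.4]
grip_width: 0.028
grip_force: 0.0
```

Run:
```python
from h import *
o=st()
im,d,ci=pts('wrist')
v,u=np.mgrid[100:300,180:460]; u=u.ravel();v=v.ravel()
P=w2c(world(ci,d,u,v)); 
m=(P[:,2]>216)&(P[:,2]<232)&(np.hypot(P[:,0]+46,P[:,1])<25); r=cv2.minAreaRect(P[m,:2].astype(np.float32)); print(m.sum(),np.round(r[0],1),np.round(r[1],1),round(r[2],1))
# kinematics fit
from scipy.optimize import least_squares
Q=np.array([[-1.29962,.300471,1.52157,0,1.3207],[-.217,.310,1.354,0,1.478],[.01,.589,.942,0,1.611],[.014,.612,1.064,0,1.465]])
P=np.array([[.1822,-.5187,.2049],[.5655,-.0872,.2721],[.6841,.0433,.28],[.6842,.0462,.2099]])
q=o['qpos'];Q=np.vstack([Q,q[:5]]);P=np.vstack([P,o['ee_pos']])
def fk(p,Q):
    a1,h,L2,L3,off,w=p
    t2=Q[:,1];t3=Q[:,1]+Q[:,2]; t5=t3+Q[:,4]
    r=a1+L2*np.sin(t2)+L3*np.sin(t3+off)+w*np.sin(t5); z=h+L2*np.cos(t2)+L3*np.cos(t3+off)+w*np.cos(t5)
    return r,z
f=lambda p:np.r_[fk(p,Q)[0]-np.hypot(P[:,0],P[:,1]),fk(p,Q)[1]-P[:,2],.001*(p[5]-.25),.01*(p[4])]
s=least_squares(f,[0,.2,.45,.4,0,.25]);print(s.x.round(4),s.cost, f(s.x).round(4), np.arctan2(P[:,1],P[:,0])-Q[:,0])
```

```text
t 5.6 cpos [-46.   -0.5 280.8] rot [ 3.14  -0.     1.393] F_c [ 0.37 -0.25 -1.36] M [-0.02 -0.1   0.03] q [ 0.014  0.588  0.942 -0.     1.609  0.192] w 0.028 0.0
911 [-46.9  -0.9] [12.  41.7] 9.6
[0.0008 0.1716 0.425  0.4492 0.0883 0.2231] 4.172021039153971e-07 [ 0.0001 -0.0001 -0.0001  0.0001 -0.     -0.0001  0.      0.0001  0.0001
 -0.0001 -0.      0.0009] [0.06662301 0.0640052  0.05321052 0.05342177 0.05336232]
```

```bash
cat >> h.py <<'E'
def tilt(a,flip):   # tool z forward-down by a deg below horizontal, tool y horizontal
    a=np.radians(a); z=np.array([np.cos(a),0,-np.sin(a)]); y=np.array([0,1.,0])*(1 if flip else -1)
    return RC*R.from_matrix(np.c_[np.cross(y,z),y,z])
E
python3 - <<'E'
from h import *
o=ctrl.get_obs(); ci=cams.camera_info('wrist'); T=np.linalg.inv(ci['world_to_cam'])
R0=R.from_euler('xyz',o['eef_rot']); print('cam in tool mm',R0.inv().apply(T[:3,3]-o['ee_pos'])*1000, 'opt',R0.inv().apply(T[:3,2]))
for f in (0,1):
    t=tilt(55,f); print(f,'tool x in c',RC.inv().apply(t.apply([1,0,0])).round(2), tool(c2w([-230,-68,200]),t), t.as_euler('xyz').round(3))
E
```

```text
cam in tool mm [ 8.09300571e+01  1.46851307e-01 -1.78998719e+02] opt [-2.81655110e-01 -5.95459167e-04  9.59515526e-01]
0 tool x in c [0.82 0.   0.57] (array([ -49. , -189.4,   79.3]), array([-0.5084,  0.461 ,  1.6119])) [ 3.142 -0.611 -0.277]
1 tool x in c [-0.82 -0.   -0.57] (array([ -49. , -189.4,   79.3]), array([-0.449 , -0.4953, -1.4225])) [3.142 0.611 2.865]
```

Run:
```python
from h import *
print(tool(c2w([-230,-68,290]),tilt(55,1)))
```

```text
(array([ -49. , -189.4,  -10.7]), array([-0.449 , -0.4953, -1.4225]))
```

To row units: -189.4 mm is -0.2368, -10.7 mm is -0.0134, -1.4225 rad is -0.3556.

>>> arm_command([
  [[-0.015, -0.0588, -0.0138, 0, 0, -0.025, 1], [-0.0313, -0.1188, -0.0138, -0.0113, -0.0125, -0.0355, 1], [-0.0463, -0.1775, -0.0138, -0.0225, -0.025, -0.071, 1], [-0.0613, -0.2368, -0.0134, -0.1123, -0.1238, -0.3556, 1], [-0.0613, -0.2368, -0.0134, -0.1123, -0.1238, -0.3556, 1], [-0.0613, -0.2368, -0.0134, -0.1123, -0.1238, -0.3556, 1], [-0.0613, -0.2368, -0.0134, -0.1123, -0.1238, -0.3556, 1], [-0.0613, -0.2368, -0.0134, -0.1123, -0.1238, -0.3556, 1], [-0.0613, -0.2368, -0.0134, -0.1123, -0.1238, -0.3556, 1], [-0.0613, -0.2368, -0.0134, -0.1123, -0.1238, -0.3556, 1], [-0.0613, -0.2368, -0.0134, -0.1123, -0.1238, -0.3556, 1], [-0.0613, -0.2368, -0.0134, -0.1123, -0.1238, -0.3556, 1]],
])

```text
time_s: 6.85
ee_pos: [0.488, 0.0315, 0.2889]
eef_rot: [-3.138, 0.611, 2.872]
force: [-0.6, 0.3, 0.2]
grip_width: 0.0008
grip_force: 0.0
```

Run:
```python
from h import *
st()
print(tool(c2w([-190,-68,103]),tilt(55,1)))
```

```text
t 6.85 cpos [-230.8  -67.9  288.9] rot [-3.138  0.611  2.872] F_c [-0.65  0.09  0.2 ] M [ 0.14  0.13 -0.01] q [ 0.109 -0.206  1.97  -0.298  0.825 -1.05 ] w 0.0008 0.0
(array([ 73.2,   0.3, 175.7]), array([0.0002, 0.0003, 0.0058]))
```

To row units: 175.7 mm is 0.2196, 73.2 mm is 0.0915, 0.006 rad is 0.0015.

>>> arm_command([
  [[0.0225, 0, 0.055, 0, 0, 0.0015, 1], [0.0463, 0, 0.11, 0, 0, 0.0015, 1], [0.0688, 0, 0.165, 0, 0, 0.0015, 1], [0.0915, 0.0004, 0.2196, 0, 0, 0.0015, 1], [0.0915, 0.0004, 0.2196, 0, 0, 0.0015, 1], [0.0915, 0.0004, 0.2196, 0, 0, 0.0015, 1], [0.0915, 0.0004, 0.2196, 0, 0, 0.0015, 1]],
])

```text
time_s: 7.55
ee_pos: [0.529, 0.0207, 0.1073]
eef_rot: [3.136, 0.615, 2.856]
force: [-0.0, 0.2, -0.0]
grip_width: 0.0002
grip_force: 0.0
```

Run:
```python
from h import *
st()
im,d,ci=pts('wrist'); cv2.imwrite('pics/w2.png',im)
print(tool(c2w([-89,-68,103]),tilt(55,1)))
```

```text
t 7.55 cpos [-188.5  -67.1  107.3] rot [3.136 0.615 2.856] F_c [-0.07  0.16 -0.04] M [ 0.14  0.05 -0.  ] q [ 0.07   0.141  2.108 -0.586  0.362 -0.721] w 0.0002 0.0
(array([-78.5,  -0.5,  61.1]), array([ 0.0007,  0.0046, -0.0076]))
```

View pics/w2.png

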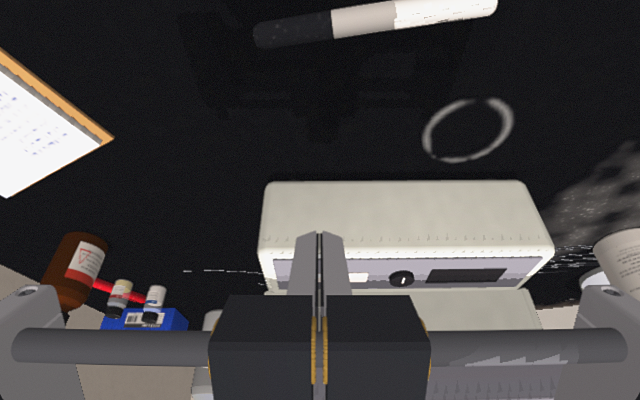

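The wrist view shows the closed fingers with tips at about (319,238) in front of the deck, right of the dial at (402,279). The marker lies clear at (375,22). Now I'll reach in under the lip.

To row units: -78.5 mm is -0.0981, -70 mm is -0.0875, -0.007 rad is -0.0018.

>>> arm_command([
  [[0.0025, 0, 0.005, 0, 0.0008, -0.0018, 1], [-0.0225, 0, 0.0225, 0, 0.0012, -0.0018, 1], [-0.0488, 0, 0.04, 0, 0.0012, -0.0018, 1], [-0.0738, -0.0006, 0.0588, 0, 0.0012, -0.0018, 1], [-0.0875, -0.0006, 0.0688, 0, 0.0012, -0.0018, 1], [-0.0981, -0.0006, 0.0763, 0, 0.0012, -0.0018, 1], [-0.0981, -0.0006, 0.0763, 0, 0.0012, -0.0018, 1]],
])

```text
time_s: 8.3
ee_pos: [0.6242, -0.0078, 0.1004]
eef_rot: [-3.141, 0.608, 2.864]
force: [-0.0, 0.6, -1.0]
grip_width: 0.0005
grip_force: 0.0
```

```bash
cat >> h.py <<'E'
def lid():   # lid angle from the top camera's depth over the flat lid top
    im,d,ci=pts('top'); v,u=np.mgrid[100:215,225:380]; P=w2c(world(ci,d,u.ravel(),v.ravel()))
    P=P[(P[:,0]>-60)&(P[:,0]<55)&(abs(P[:,1])<105)&(P[:,2]>185)&(P[:,2]<240)&~((np.hypot(P[:,0]+46,P[:,1])<32))]
    for _ in range(4):
        k=np.polyfit(P[:,0],P[:,2],1); r=P[:,2]-np.polyval(k,P[:,0]); P=P[abs(r)<2.5]
    print('lid slope',(-k[0]).round(4),'n',len(P),'z(-60)',np.polyval(k,-60).round(2))
E
python3 - <<'E'
from h import *
st(); lid()
print(tool(c2w([-89,-68,103]),tilt(55,1)))
E
```

```text
t 8.3 cpos [-89.  -68.5 100.4] rot [-3.141  0.608  2.864] F_c [-0.17  0.56 -0.96] M [0.06 0.16 0.01] q [-0.004  0.336  1.871 -0.434  0.375 -0.938] w 0.0005 0.0
lid slope -0.0192 n 3395 z(-60) 196.76
(array([-2.3,  0.5, -1.9]), array([-0.0004, -0.0036, -0.0001]))
```

To row units: -11.5 mm is -0.0144, -6.6 mm is -0.0083.

>>> arm_command([
  [[-0.0029, 0, -0.0041, 0, 0, 0, 1], [-0.0058, 0, -0.0083, 0, 0, 0, 1], [-0.0079, 0, -0.0113, 0, 0, 0, 1], [-0.01, 0, -0.0144, 0, 0, 0, 1], [-0.01, 0, -0.0144, 0, 0, 0, 1]],
])

```text
time_s: 8.85
ee_pos: [0.6232, -0.0074, 0.1138]
eef_rot: [-3.141, 0.606, 2.865]
force: [-3.9, 2.5, 0.7]
grip_width: 0.0003
grip_force: 1.6
```

Run:
```python
from h import *
st(); lid()
```

```text
t 8.85 cpos [-90.1 -68.4 113.8] rot [-3.141  0.606  2.865] F_c [-4.43  1.38  0.74] M [0.27 0.49 0.06] q [-0.004  0.312  1.865 -0.402  0.405 -0.972] w 0.0003 1.5636895783245564
lid slope -0.0006 n 3490 z(-60) 199.34
```

To row units: -5.7 mm is -0.0071, -1.6 mm is -0.002.

>>> arm_command([
  [[-0.001, 0, -0.0015, 0, 0, 0, 1], [-0.002, 0, -0.003, 0, 0, 0, 1], [-0.003, 0, -0.0045, 0, 0, 0, 1], [-0.004, 0, -0.006, 0, 0, 0, 1], [-0.005, 0, -0.0071, 0, 0, 0, 1], [-0.005, 0, -0.0071, 0, 0, 0, 1]],
])

```text
time_s: 9.5
ee_pos: [0.6228, -0.0074, 0.1199]
eef_rot: [-3.141, 0.605, 2.865]
force: [-7.8, 5.1, -1.2]
grip_width: 0.0005
grip_force: 4.0
```

Run:
```python
from h import *
st(); lid()
```

```text
t 9.5 cpos [-90.5 -68.5 119.9] rot [-3.141  0.605  2.865] F_c [-8.9   2.78 -1.21] M [0.65 1.3  0.17] q [-0.004  0.302  1.861 -0.388  0.42  -0.987] w 0.0005 4.018013812601566
lid slope 0.0337 n 3457 z(-60) 203.91
```

To row units: 10 mm is 0.0125, 8 mm is 0.01.

>>> arm_command([
  [[-0.0005, 0.0025, -0.0006, 0, 0, 0, 1], [-0.0005, 0.005, -0.0006, 0, 0, 0, 1], [-0.0005, 0.0075, -0.0006, 0, 0, 0, 1], [-0.0005, 0.01, -0.0006, 0, 0, 0, 1], [-0.0005, 0.0125, -0.0006, 0, 0, 0, 1]],
])

```text
time_s: 10.05
ee_pos: [0.6258, 0.0015, 0.1207]
eef_rot: [-3.14, 0.605, 2.864]
force: [-4.1, -3.0, -2.6]
grip_width: 0.0002
grip_force: 2.2
```

Run:
```python
from h import *
st(); lid()
```

```text
t 10.05 cpos [-90.1 -59.1 120.7] rot [-3.14   0.605  2.864] F_c [-3.16 -4.05 -2.63] M [-0.1   0.94 -0.32] q [ 0.016  0.308  1.85  -0.409  0.43  -0.953] w 0.0002 2.211100347340107
lid slope 0.0475 n 3434 z(-60) 205.45
```

To row units: 6 mm is 0.0075, 3.3 mm is 0.0041.

>>> arm_command([
  [[0.0019, 0, 0.0025, 0, 0, 0, 1], [0.0029, 0, 0.0041, 0, 0, 0, 1], [0.0029, 0.0038, 0.0041, 0, 0, 0, 1], [0.0029, 0.0075, 0.0041, 0, 0, 0, 1], [0.0029, 0.0075, 0.0041, 0, 0, 0, 1]],
])

```text
time_s: 10.6
ee_pos: [0.6281, 0.0079, 0.1173]
eef_rot: [-3.141, 0.607, 2.865]
force: [0.5, -2.3, 0.7]
grip_width: 0.0005
grip_force: 1.3
```

Run:
```python
from h import *
st(); lid()
```

```text
t 10.6 cpos [-89.6 -52.2 117.3] rot [-3.141  0.607  2.865] F_c [ 1.09 -2.03  0.68] M [-0.34  0.14 -0.32] q [ 0.028  0.319  1.846 -0.429  0.427 -0.923] w 0.0005 1.3260351315875596
lid slope 0.0459 n 3432 z(-60) 205.34
```

To row units: 3 mm is 0.0038, 1.5 mm is 0.0019.

>>> arm_command([
  [[0, 0.0019, 0, 0, 0, 0, 1], [0, 0.0038, 0, 0, 0, 0, 1], [0, 0.0038, 0, 0, 0, 0, 1]],
])

```text
time_s: 10.95
ee_pos: [0.6288, 0.0107, 0.1172]
eef_rot: [-3.141, 0.607, 2.865]
force: [-0.6, -4.3, 1.1]
grip_width: 0.0004
grip_force: 1.7
```

Run:
```python
from h import *
st(); lid()
```

```text
t 10.95 cpos [-89.7 -49.4 117.2] rot [-3.141  0.607  2.865] F_c [ 0.55 -4.3   1.06] M [-0.49  0.05 -0.44] q [ 0.034  0.321  1.843 -0.434  0.429 -0.914] w 0.0004 1.7079402869057958
lid slope 0.0456 n 3407 z(-60) 205.34
```

To row units: 3 mm is 0.0038, 2 mm is 0.0025.

>>> arm_command([
  [[0, 0.0013, 0, 0, 0, 0, 1], [0, 0.0025, 0, 0, 0, 0, 1], [0, 0.0038, 0, 0, 0, 0, 1], [0, 0.0038, 0, 0, 0, 0, 1]],
])

```text
time_s: 11.4
ee_pos: [0.6297, 0.0135, 0.1172]
eef_rot: [-3.141, 0.607, 2.865]
force: [0.2, -4.9, 0.5]
grip_width: 0.0004
grip_force: 2.0
```

Run:
```python
from h import *
st(); lid()
```

```text
t 11.4 cpos [-89.6 -46.5 117.2] rot [-3.141  0.607  2.865] F_c [ 1.55 -4.7   0.46] M [-0.65  0.01 -0.55] q [ 0.04   0.323  1.84  -0.44   0.432 -0.904] w 0.0004 2.005275226692902
lid slope 0.0459 n 3401 z(-60) 205.41
```

To row units: -4.1 mm is -0.0051, -3.4 mm is -0.0043.

>>> arm_command([
  [[0, 0.001, 0, 0, 0, 0, 1], [-0.0008, 0.0013, -0.001, 0, 0, 0, 1], [-0.0015, 0.0013, -0.002, 0, 0, 0, 1], [-0.0023, 0.0013, -0.0031, 0, 0, 0, 1], [-0.003, 0.0013, -0.0043, 0, 0, 0, 1], [-0.0036, 0.0013, -0.0051, 0, 0, 0, 1], [-0.0036, 0.0013, -0.0051, 0, 0, 0, 1]],
])

```text
time_s: 12.15
ee_pos: [0.6294, 0.0145, 0.1217]
eef_rot: [-3.141, 0.605, 2.865]
force: [-4.3, -2.9, -5.5]
grip_width: 0.0006
grip_force: 3.6
```

Run:
```python
from h import *
st(); lid()
```

```text
t 12.15 cpos [-90.2 -45.6 121.7] rot [-3.141  0.605  2.865] F_c [-3.4  -3.94 -5.5 ] M [-0.35  1.26 -0.56] q [ 0.042  0.316  1.836 -0.431  0.444 -0.912] w 0.0006 3.6480979481711984
lid slope 0.052 n 3403 z(-60) 206.16
```

To row units: -1.7 mm is -0.0021, -1.2 mm is -0.0015.

>>> arm_command([
  [[-0.0005, 0, -0.0008, 0, 0, 0, 1], [-0.001, 0, -0.0015, 0, 0, 0, 1], [-0.0015, 0, -0.0021, 0, 0, 0, 1], [-0.0015, 0, -0.0021, 0, 0, 0, 1]],
])

```text
time_s: 12.6
ee_pos: [0.6293, 0.0145, 0.1237]
eef_rot: [-3.14, 0.605, 2.865]
force: [-4.9, -3.7, -5.7]
grip_width: 0.0005
grip_force: 3.9
```

Run:
```python
from h import *
st(); lid()
```

```text
t 12.6 cpos [-90.2 -45.6 123.7] rot [-3.14   0.605  2.865] F_c [-3.68 -4.89 -5.7 ] M [-0.33  1.34 -0.58] q [ 0.042  0.313  1.835 -0.427  0.448 -0.917] w 0.0005 3.8621424604207277
lid slope 0.0628 n 3409 z(-60) 207.63
```

To row units: -7.4 mm is -0.0093, -4.9 mm is -0.0061.

>>> arm_command([
  [[-0.0011, 0, -0.0015, 0, 0, 0, 1], [-0.0021, 0, -0.0031, 0, 0, 0, 1], [-0.0033, 0, -0.0046, 0, 0, 0, 1], [-0.0043, 0, -0.0061, 0, 0, 0, 1], [-0.0054, 0, -0.0076, 0, 0, 0, 1], [-0.0065, 0, -0.0093, 0, 0, 0, 1], [-0.0065, 0, -0.0093, 0, 0, 0, 1]],
])

```text
time_s: 13.35
ee_pos: [0.6293, 0.0145, 0.1327]
eef_rot: [-3.14, 0.605, 2.865]
force: [-7.1, -3.6, -4.0]
grip_width: 0.0003
grip_force: 4.6
```

Run:
```python
from h import *
st(); lid()
```

```text
t 13.35 cpos [-90.3 -45.6 132.7] rot [-3.14   0.605  2.865] F_c [-5.79 -5.43 -3.97] M [-0.35  1.48 -0.51] q [ 0.042  0.299  1.828 -0.41   0.467 -0.936] w 0.0003 4.61186240427196
lid slope 0.113 n 3418 z(-60) 214.49
```

To row units: -6.6 mm is -0.0083, -4.6 mm is -0.0058.

>>> arm_command([
  [[-0.0011, 0, -0.0015, 0, 0, 0, 1], [-0.0021, 0, -0.0031, 0, 0, 0, 1], [-0.0033, 0, -0.0046, 0, 0, 0, 1], [-0.0043, 0, -0.0061, 0, 0, 0, 1], [-0.0054, 0, -0.0076, 0, 0, 0, 1], [-0.0058, 0, -0.0083, 0, 0, 0, 1], [-0.0058, 0, -0.0083, 0, 0, 0, 1]],
])

```text
time_s: 14.1
ee_pos: [0.6294, 0.0145, 0.1408]
eef_rot: [-3.14, 0.605, 2.865]
force: [-4.3, -4.4, -5.3]
grip_width: 0.0005
grip_force: 3.9
```

Run:
```python
from h import *
o=st(); lid()
def lip(th,p=(-174,-23)):
    c,s=np.cos(th),np.sin(th); return np.array([70+p[0]*c+p[1]*s, 0, 170+p[1]*c-p[0]*s])
t0=.178; c=w2c(o['ee_pos']); t=RC.inv()*R.from_euler('xyz',o['eef_rot'])
for th in (.25,.35,.45,.55,.65,.75,.85,.95,1.05,1.12,1.17):
    print(th, t.inv().apply(lip(th)-lip(t0)).round(1), (c+lip(th)-lip(t0)).round(0))
```

```text
t 14.1 cpos [-90.2 -45.6 140.8] rot [-3.14   0.605  2.865] F_c [-2.93 -5.45 -5.34] M [-0.32  1.33 -0.53] q [ 0.042  0.287  1.822 -0.396  0.484 -0.951] w 0.0005 3.8841379014775157
lid slope 0.1589 n 3398 z(-60) 220.81
0.25 [-8.  -0.  -9.8] [-89. -46. 153.]
0.35 [-20.3  -0.  -22.3] [-86. -46. 171.]
0.45 [-33.7  -0.  -33.6] [-82. -46. 188.]
0.55 [-48.2  -0.  -43.4] [-75. -46. 204.]
0.65 [-63.7  -0.1 -51.8] [-67. -46. 220.]
0.75 [-79.8  -0.1 -58.6] [-58. -46. 234.]
0.85 [-96.6  -0.1 -63.7] [-47. -46. 248.]
0.95 [-1.138e+02 -1.000e-01 -6.720e+01] [-35. -46. 261.]
1.05 [-1.313e+02 -1.000e-01 -6.890e+01] [-21. -46. 272.]
1.12 [-1.436e+02 -1.000e-01 -6.900e+01] [-11. -46. 279.]
1.17 [-1.523e+02 -1.000e-01 -6.860e+01] [ -4. -46. 284.]
```

To row units: -48.2 mm is -0.0603, -43.4 mm is -0.0543.

>>> arm_command([
  [[-0.0019, -0.0038, -0.0025, 0, 0, 0, 1], [-0.0038, -0.0075, -0.005, 0, 0, 0, 1], [-0.0063, -0.0113, -0.0081, 0, 0, 0, 1], [-0.01, -0.015, -0.0123, 0, 0, 0, 1], [-0.0175, -0.015, -0.02, 0, 0, 0, 1], [-0.0254, -0.015, -0.0279, 0, 0, 0, 1], [-0.0338, -0.015, -0.035, 0, 0, 0, 1], [-0.0421, -0.015, -0.042, 0, 0, 0, 1], [-0.0513, -0.015, -0.0481, 0, 0, 0, 1], [-0.0603, -0.015, -0.0543, 0, 0, 0, 1], [-0.0603, -0.015, -0.0543, 0, 0, 0, 1]],
])

```text
time_s: 15.25
ee_pos: [0.6419, -0.0013, 0.2062]
eef_rot: [3.141, 0.609, 2.864]
force: [0.5, 0.4, -0.6]
grip_width: 0.0004
grip_force: 0.0
```

Run:
```python
from h import *
o=st()
im,d,ci=pts('side'); cv2.imwrite('pics/s2.png',cv2.resize(im[80:330,200:500],None,fx=2,fy=2))
```

```text
t 15.25 cpos [-73.8 -57.3 206.2] rot [3.141 0.609 2.864] F_c [ 0.36  0.53 -0.57] M [0.08 0.12 0.02] q [ 0.009  0.224  1.733 -0.284  0.614 -1.099] w 0.0004 0.0
```

View pics/s2.png

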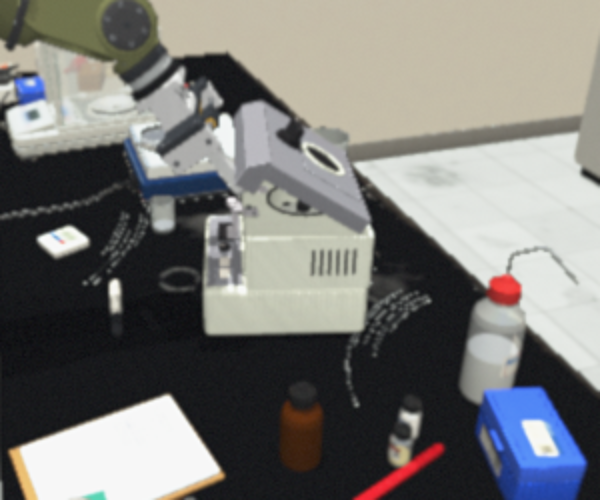

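The side view shows the lid about 30 degrees open, with the fingertips under its lip at about (235,180) and the bottle, beaker and marker undisturbed. I'll keep swinging it.

To row units: -91 mm is -0.1138, -65.6 mm is -0.082.

>>> arm_command([
  [[-0.01, 0, -0.0054, 0, 0, 0, 1], [-0.0194, 0, -0.0105, 0, 0, 0, 1], [-0.0294, 0, -0.015, 0, 0, 0, 1], [-0.0395, 0, -0.019, 0, 0, 0, 1], [-0.05, 0, -0.0225, 0, 0, 0, 1], [-0.0605, 0, -0.0254, 0, 0, 0, 1], [-0.0713, 0, -0.0275, 0, 0, 0, 1], [-0.082, 0, -0.0298, 0, 0, 0, 1], [-0.0929, 0, -0.031, 0, 0, 0, 1], [-0.1038, 0, -0.0319, 0, 0, 0, 1], [-0.1138, 0, -0.032, 0, 0, 0, 1], [-0.1138, 0, -0.032, 0, 0, 0, 1]],
])

```text
time_s: 16.5
ee_pos: [0.6998, -0.0179, 0.2783]
eef_rot: [-3.142, 0.608, 2.864]
force: [-0.1, 0.2, 0.1]
grip_width: 0.0
grip_force: 0.0
```

```bash
cat >> h.py <<'E'
def lidtop():
    im,d,ci=pts('side'); v,u=np.mgrid[100:215,290:400]; P=w2c(world(ci,d,u.ravel(),v.ravel()))
    P=P[(P[:,2]>175)&(P[:,2]<420)&(abs(P[:,1])<118)&(P[:,0]>-70)&(P[:,0]<140)]
    rng=np.random.default_rng(0); best=(0,)
    for _ in range(400):
        a,b,c=P[rng.choice(len(P),3,0)]; n=np.cross(b-a,c-a); n/=np.linalg.norm(n)+1e-9
        if abs(n[1])>.1: continue
        k=(abs((P-a)@n)<3).sum()
        if k>best[0]: best=(k,n,a)
    n=best[1]*np.sign(best[1][2]); print('lid angle',np.arctan2(n[0],n[2]).round(3),n.round(3),best[0],len(P))
    return im
E
python3 - <<'E'
from h import *
st(); im=lidtop()
cv2.imwrite('pics/s3.png',cv2.resize(im[60:310,200:500],None,fx=2,fy=2))
E
```

```text
t 16.5 cpos [-13.6 -57.5 278.3] rot [-3.142  0.608  2.864] F_c [-0.11  0.2   0.08] M [0.11 0.17 0.  ] q [-0.022  0.286  1.482 -0.204  0.791 -1.215] w 0.0 0.0
lid angle 0.176 [ 0.175 -0.01   0.984] 402 1829
```

View pics/s3.png

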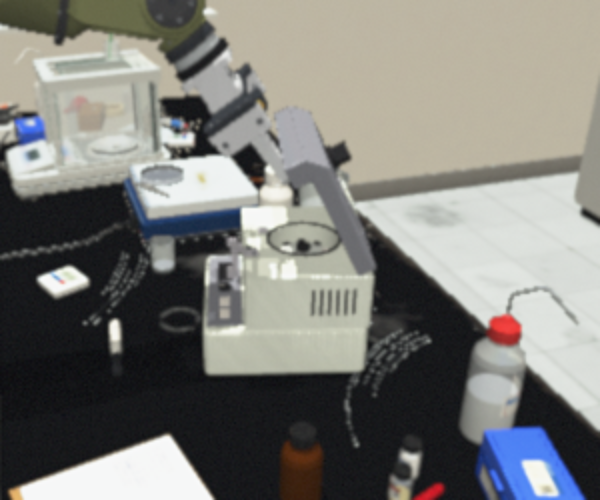

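Run:
```python
from h import *
im,d,ci=pts('top'); v,u=np.mgrid[60:240,200:400]; P=w2c(world(ci,d,u.ravel(),v.ravel()))
m=(P[:,1]>40)&(P[:,1]<105)&(P[:,2]>200)&(P[:,2]<360)
Q=P[m]; 
for x0 in range(-60,130,10):
    k=Q[(Q[:,0]>=x0)&(Q[:,0]<x0+10)]
    if len(k)>5: print(x0,len(k),np.percentile(k[:,2],[5,50,95]).round(0))
```

```text
-30 120 [315. 318. 320.]
-20 192 [318. 322. 325.]
-10 189 [323. 326. 329.]
0 165 [323. 326. 329.]
10 158 [320. 323. 325.]
20 135 [316. 319. 322.]
30 74 [295. 305. 314.]
40 68 [275. 284. 293.]
50 74 [256. 266. 273.]
60 54 [234. 245. 254.]
70 54 [214. 225. 234.]
80 35 [201. 207. 215.]
```

To row units: 120 mm is 0.15, -110 mm is -0.1375.

>>> arm_command([
  [[0.0063, 0, -0.0025, 0, 0, 0, 1], [0.025, 0, -0.01, 0, 0, 0, 1], [0.05, 0, -0.0375, 0, 0, 0, 1], [0.075, 0, -0.075, 0, 0, 0, 1], [0.1125, 0, -0.1125, 0, 0, 0, 1], [0.15, 0, -0.1375, 0, 0, 0, 1], [0.15, 0, -0.1375, 0, 0, 0, 1], [0.15, 0, -0.1375, 0, 0, 0, 1], [0.15, 0, -0.1375, 0, 0, 0, 1]],
])

```text
time_s: 17.5
ee_pos: [0.5442, 0.0265, 0.2993]
eef_rot: [-3.141, 0.607, 2.865]
force: [0.2, -0.1, 0.3]
grip_width: 0.0006
grip_force: 0.0
```

Run:
```python
from h import *
st()
im,d,ci=pts('top'); v,u=np.mgrid[60:240,200:400]; P=w2c(world(ci,d,u.ravel(),v.ravel()))
m=(P[:,1]>-105)&(P[:,1]<105)&(P[:,2]>215)&(P[:,2]<305)&(P[:,0]>25)&(abs(P[:,1])>30)
Q=P[m]; k=np.polyfit(Q[:,2],Q[:,0],1); print(len(Q),np.arctan2(1,-k[0]))
im,d,ci=pts('wrist'); cv2.imwrite('pics/w3.png',im)
```

```text
t 17.5 cpos [-175.4  -57.4  299.3] rot [-3.141  0.607  2.865] F_c [0.26 0.01 0.33] M [ 0.1   0.06 -0.05] q [ 0.081 -0.076  1.832 -0.275  0.829 -1.084] w 0.0006 0.0
666 1.0979211628640604
```

View pics/w3.png

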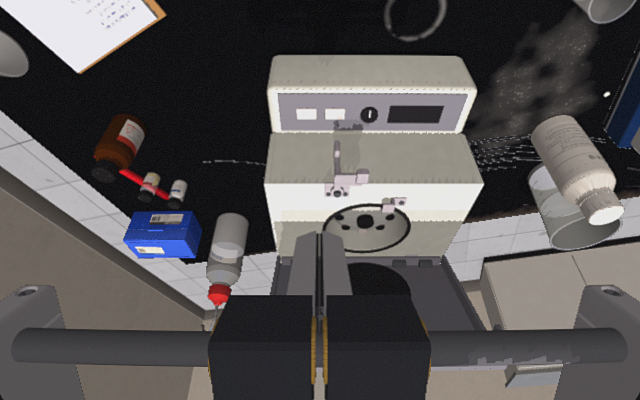

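The wrist view shows the lid standing open, the tongue straight and back in place at about (338,160), and the fingers clear of everything. The lid angle measures about 1.10 rad, so I'm handing in.

```bash
python3 -c "
from h import *
print(ctrl.hand_in())"
```

```text
the job is handed in; nothing more can be done
None
```

The centrifuge is open and the job is handed in at about 17.6 s: latch turned to its stop, lid standing at about 1.10 rad by itself, and tongue seen sprung back; no verdict was returned.

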